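# Hold the reservoir's bayonet cap in its venting position

### The arm

A 6-joint arm with a two-finger parallel gripper is mounted at the origin on the work surface. World frame = base frame: x ahead of the robot, y to its left, z up, the work surface at z = 0. Lengths are in m, angles in rad, forces in N, time in s.
With the tool pointing down it reaches from about 0.275 to 1 m from the base axis. Payload 8.4 kg.
Tool frame: the origin (TCP) lies between the finger pads, 19 mm behind the fingertips; this is the grasp point; z points along the fingers, y is the line along which they close (so a half turn about z gives the same grasp; the last joint's range is limited). The gripper opens to 85 mm and grips with 20 to 120 N. Pads are 22 mm wide; open, the fingers measure 114 mm over their backs; the gripper's body (76 mm by 85 mm) begins 54 mm behind the grasp point. The pads swing forward as they close: fully open they stand 13 mm farther back than shut.
Start: joints at [1.128, 0.353, 1.633, -0, 1.155, -0.002], TCP at [0.267, 0.565, 0.25] pointing down, gripper open.
Joint ranges: [-2.63, 2.63], [-0.92, 2.1], [0.06, 2.66], [-1.3, 4.44], [0, 2.69], [-3.02, 3.02]. Speed limits (rad/s): [2.22, 2.22, 2.79, 3.14, 3.14, 3.14].

### API

Orientations are given as [roll, pitch, yaw] about the fixed x, y, z axes, in that order (R = Rz(yaw) Ry(pitch) Rx(roll)).
In Python, from plant import env gives the robot as it stands.
- The arm moves only by the tool nudge_tcp, called after ">>>" as a command line: name --argument value ..., lists and objects as JSON in quotes. Schema: {"type":"object","properties":{"deltas":{"type":"array","items":{"type":"object","properties":{"finger_gap":{"type":"number"},"dx":{"type":"number"},"dy":{"type":"number"},"dz":{"type":"number"},"twist":{"type":"number"}},"additionalProperties":false,"required":["finger_gap"]},"minItems":1,"maxItems":12},"grip_n":{"type":"number"},"only":{"type":"string"},"quiet":{"type":"boolean"},"lines":{"type":"string"}},"required":["deltas"],"additionalProperties":false}. deltas is a list of rows, 1 to 12 of them, each an object with the fields finger_gap (the finger opening in m), dx, dy, dz (the shift in units of 50 mm), twist (a turn about the tool's z in units of 0.2 rad); a field left out counts as zero (the opening has to be given); each row shifts and turns the commanded pose from where the row before left it, along the tool's axes as they then stand; what a row does not reach is not made up. A row lasts 1/12 s, in which the tool goes at most 0.0417 m and 0.125 rad, less where a joint would pass 70% of its speed; a pose out of reach is approached as far as the arm can. The fingers move at their own pace and stop on an object; grip_n is the grip in N (left out, the last holds). Time passes only in rows, so rows that do not move let the fingers close. The tool returns the time, the measured TCP pose, the force, the opening and the grip force at its end. only (a regular expression) keeps the lines of the reply that match it, lines (a string "A,B") keeps lines A to B, and quiet returns only ok. Input that does not fit is refused with a message, and nothing moves.
- env.get_state(): the state, without advancing time (a new reading comes with each control period).
- env.read_camera(name): name is "scene" or "side" or "wrist"; returns the picture (480x640x3 uint8, red, green, blue); there is no depth.
- env.camera_model(name): a dict with "mtx" (3x3 intrinsics, pixels), "D" ([k1, k2, p1, p2, k3] as OpenCV has them; the pictures are not rectified), "R" (3x3) and "t" (3): a world point X has camera coordinates R X + t. Camera axes: x right, y down, z forward; pixel columns grow to the right and rows downward; lengths in m; the calibration is good to about 2 mm. A picture is of the moment at which its call begins: read the wrist's pose just before it. camera_model takes no time and is no camera call; for the wrist camera it gives the pose at the moment of the call.
- env.hand_in(): hands the job in; it is judged then, once.
The state is a dict: "t": time; "joints": joint angles; "qd": joint speeds; "effort": joint torques, N m; "eef_pos": TCP position; "tcp_rot": TCP orientation; "wrist_force": force on the tool from outside, world axes, zero at the start; "wrist_torque": the same for the moment, N m; "gripper_width": finger opening in m; "finger_force": force on a finger pad.
Only numpy, scipy, OpenCV 4.12 (cv2) and the standard library are available. Lean on these libraries where they do the work, as an engineer would, in place of code of your own. Each camera call takes 0.05 s, during which the arm holds its last target. There are 200 camera calls.

### The job

Fit the loose bayonet cap to the filler neck of the grey mower oil tank: lower it with its lugs through the two notches until you feel it seat flat on the rim, then twist it clockwise (seen from above) to halfway, about 45 degrees, well short of the lock click. That is the venting position and the cap springs back if released, so finish while still gripping it firmly and holding it there; do not let go, and leave the bottle, jar and wrench alone.

Things in the scene. Friction and masses are not known exactly. Their poses are not given: they have to be found in the camera images.
- cap: loose bayonet cap, 60 mm tall, 0.11 to 0.22 kg, standing upright on its nose. Black disc, diameter 68 mm, 20 to 26 mm above the origin; on it a black grip bar 60 mm long (cap's x), 18 mm wide (y), 34 mm high, to be pinched across its width from above. Below: aluminium stem with lugs. The same after a half turn about z. Origin: centre of the nose's underside, z up.
- cap_seat (a point): point on the cap's axis at the underside of its disc, 20 mm above its origin; level with the rim when seated. Below it: stem of diameter 33 mm, tapering to 24 mm over its lowest 7 mm, with a pair of lugs along the cap's +x and -x (in line with the grip bar), reaching 25 mm from the axis, 8 mm wide, 6.5 to 13 mm below this point.
- cap_grip (a point): point on the cap's axis in the grip bar, 49 mm above the cap's origin (11 mm below the bar's top): put the TCP here to grip
- tank: grey steel oil tank, fixed to the bench, 180 (x) x 130 (y) x 100 mm high, with an aluminium filler neck of outer diameter 70 mm on its top, 40 mm high, its axis 30 mm towards the tank's -x from the tank's middle. Origin: centre of the underside, z up.
- neck (a point): centre of the filler neck's mouth, level with its flat rim, 140 mm above the bench; axes as the tank's. Opening of diameter 39 mm with two notches, 14 mm wide, reaching 28 mm from the axis, along the tank's +x and -x; rim 5 mm thick. The cap goes in with lugs and grip bar along the tank's x, either way round, till its disc lies on the rim: a firm stop. It then turns clockwise only.
- vent_ring (a joint): sprung ring in the neck, pushed clockwise by the lugs after 8 degrees of free turn, rad: 0 at rest, then the cap's turn less 0.14 (0.64 with the cap at 45 degrees), 1.43 when locked. Its spring turns it back with 0.06 N m at 0, 0.11 N m at 45 degrees. A sprung catch resists the cap from about 60 degrees, clicks beyond 70; locked at 90.
- oil_bottle: bystander: black oil bottle, diameter 66 mm, 180 mm tall, upright; origin at the centre of its underside
- jar: bystander: glass jar with steel lid, diameter 70 mm, 90 mm tall, upright; origin at the centre of its underside
- wrench: bystander: steel wrench lying on the bench along its x; origin at its underside

How it is judged:
On the way:
1. the cap is seated on the rim with its lugs through the notches, not yet turned (z of cap_seat in the frame of neck between -0.004 and 0.003 m and horizontal distance between cap_seat and neck below 0.005 m and angle between the x axis of cap and the x axis of tank, either way round below 0.3 rad), for 0.1 s.
At the end, for the whole second after the job is handed in: The cap lies level on the rim (disc underside within 3 mm above, 5 mm beside the neck's mouth, tilt under 0.08 rad), turned clockwise 45 degrees within about 12, pushing the sprung ring round, at rest, and still firmly gripped by the fingers (more than 10 N) (z of cap_seat in the frame of neck between -0.004 and 0.003 m and horizontal distance between cap_seat and neck below 0.005 m and angle between cap's own z axis and vertical below 0.08 rad and angle between the x axis of cap and the x axis of tank, either way round between 0.57 and 1 rad and value of joint vent_ring between 0.35 and 0.95 rad and angular speed of cap below 0.15 rad/s and contact force between the fingers and cap above 10 N); the arm keeps its last pose, push and grip.
It fails at once if the cap is turned on into the lock click (beyond about 70 degrees) (value of joint vent_ring above 1.1 rad).
It fails at once if a bystander is disturbed (moved more than 30 mm) (distance of any of oil_bottle, jar, wrench from where it was at the start of the episode above 0.03 m).
It also fails if it takes over 42 s, if anything falls off the work surface, if the arm or the gripper's body presses on something with over 40 N, if the wrist force passes 120 N, or if a joint passes its speed limit or range.

## Working session

There is one attempt and no reset: what is moved stays moved. The work goes in short steps, Python scripts to look and compute and a tool call to move; the robot and the scene stay as the last step left them, time stands still between calls to the robot, and variables do not carry over. Pictures are saved under pics/ and viewed, at most 10 in all, crops included, and the job is handed in when it is done.

```bash
ls; mkdir -p pics; python3 - <<'E'
from plant import env
import cv2
for n in ("scene","side","wrist"):
    m=env.camera_model(n); im=env.read_camera(n)
    cv2.imwrite(f"pics/{n}0.png",im[:,:,::-1]); print(n,m["mtx"].round(1).tolist(),m["D"],m["R"].round(3).tolist(),m["t"].round(3))
s=env.get_state();print(s)
E
```

```text
pics
plant.py
scene [[600.5, 0.0, 321.6], [0.0, 600.5, 240.3], [0.0, 0.0, 1.0]] [-0.14218484  0.          0.          0.          0.        ] [[-0.356, 0.935, 0.001], [0.781, 0.297, -0.55], [-0.514, -0.195, -0.835]] [ 0.225 -0.404  1.491]
side [[520.9, 0.0, 326.2], [0.0, 520.9, 239.9], [0.0, 0.0, 1.0]] [0.03737391 0.         0.         0.         0.        ] [[0.735, -0.678, 0.017], [-0.382, -0.435, -0.816], [0.56, 0.593, -0.578]] [-0.462  0.308  0.701]
wrist [[415.6, 0.0, 326.6], [0.0, 415.6, 243.0], [0.0, 0.0, 1.0]] [-0.04655287  0.          0.          0.          0.        ] [[0.428, 0.904, -0.003], [0.865, -0.408, 0.29], [0.261, -0.127, -0.957]] [-0.622 -0.037  0.38 ]
{'t': 0.15, 'joints': array([ 1.12758623e+00,  3.53471217e-01,  1.63395853e+00, -3.55009742e-05,
        1.15520199e+00, -2.38781586e-03]), 'qd': array([ 0.00049463, -0.00041976, -0.00197504, -0.0009483 ,  0.00010668,
       -0.00070207]), 'effort': array([-6.60939040e-04, -6.05640292e+01, -3.42341065e+01,  3.83118288e-05,
        6.12472257e-03,  8.09321079e-06]), 'eef_pos': array([0.26653321, 0.56494091, 0.24944732]), 'tcp_rot': array([-3.14055349e+00,  2.99828583e-05,  2.70078474e+00]), 'wrist_force': array([-0.36938611,  0.16273431,  0.07510944]), 'wrist_torque': array([-0.00199934,  0.02740748, -0.00875309]), 'finger_force': 0.0, 'gripper_width': 0.08521180630665151}
```

View pics/scene0.png

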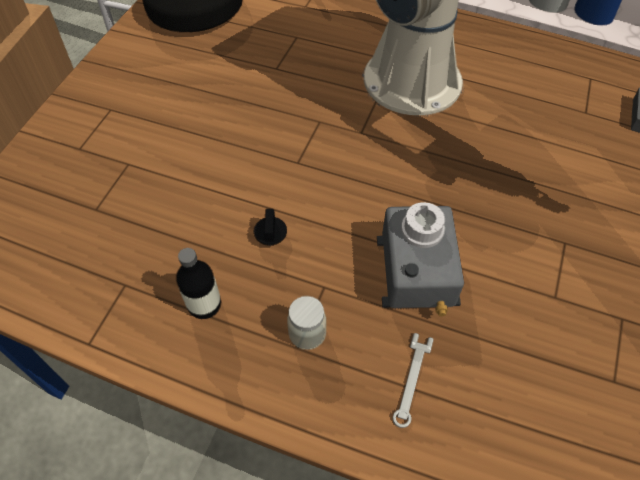

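View pics/side0.png

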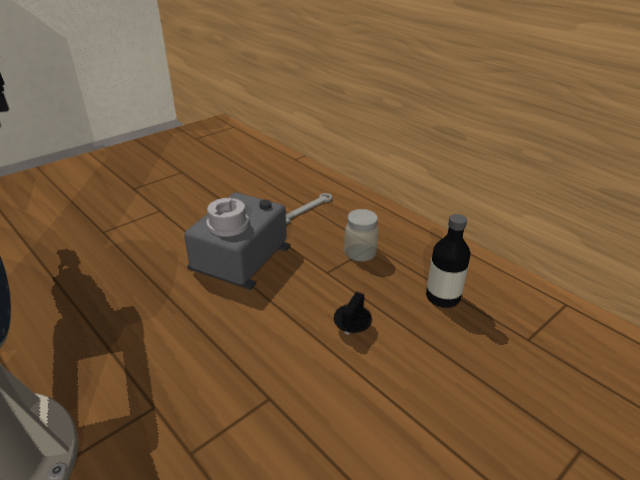

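The scene picture shows the cap's disc at about (270,232), its bar top at about (270,213) and the neck mouth at about (425,216). The side picture shows the disc at about (352,317), the bar at about (356,303) and the mouth at about (227,209). Next I'll enlarge these regions.

```bash
python3 - <<'E'
import cv2,numpy as np
def c(n,u,v,g=1):
    im=cv2.imread(f"pics/{n}0.png")[v:v+50,u:u+66]
    im=(255*(im/255.)**g).astype(np.uint8)
    return cv2.resize(im,(396,300),interpolation=cv2.INTER_CUBIC)
a=np.vstack([np.hstack([c("scene",237,200,.45),c("scene",393,195)]),np.hstack([c("side",320,285,.45),c("side",195,188)])])
cv2.imwrite("pics/crop0.png",a)
E
```

```text
(no output)
```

View pics/crop0.png

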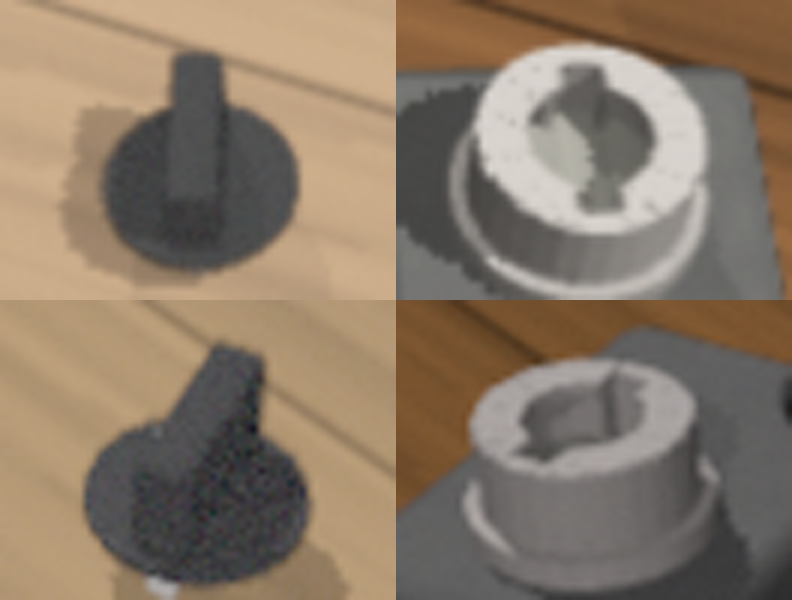

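The crop (6x) gives sub-pixel positions. In the scene view, the disc centre is tile (201,186), the bar's top ends are (198,55) and (193,200), and the mouth is (196,139) with notches at (184,68) and (206,208). In the side view, the disc is (196,200), the bar ends are (240,50) and (163,170), and the mouth is (186,116) with notches at (129,152) and (234,78).

```bash
cat > h.py <<'E'
from plant import env
import cv2,numpy as np
def ray(m,p):
    x=cv2.undistortPoints(np.array([[p]],float),m["mtx"],m["D"])[0,0]
    d=m["R"].T@np.array([*x,1]); return -m["R"].T@m["t"],d/np.linalg.norm(d)
def tri(rs):
    A=sum(np.eye(3)-np.outer(d,d) for o,d in rs);b=sum((np.eye(3)-np.outer(d,d))@o for o,d in rs)
    X=np.linalg.solve(A,b); return X,[round(np.linalg.norm(np.cross(X-o,d)),4) for o,d in rs]
def onz(r,z): o,d=r; return o+d*(z-o[2])/d[2]
E
python3 - <<'E'
from h import *
S,D=env.camera_model("scene"),env.camera_model("side")
f=lambda p,o:((p[0]+.5)/6-.5+o[0],(p[1]+.5)/6-.5+o[1])
cs,ns,cd,nd=(237,200),(393,195),(320,285),(195,188)
for k,a,ao,b,bo,z in [("disc",(201,186),cs,(196,200),cd,.024),("barA",(198,55),cs,(240,50),cd,.06),("barB",(193,200),cs,(163,170),cd,.06),("mouth",(196.5,139),ns,(186,116),nd,.14),("n1",(184,68),ns,(129,152),nd,.14),("n2",(206,208),ns,(234,78),nd,.14)]:
    r=[ray(S,f(a,ao)),ray(D,f(b,bo))]
    X,e=tri(r);print(k,X.round(4),e,onz(r[0],z).round(4),onz(r[1],z).round(4))
E
```

```text
disc [ 0.5608 -0.14    0.0219] [np.float64(0.0009), np.float64(0.0009)] [ 0.5615 -0.1386  0.024 ] [ 0.5596 -0.1423  0.024 ]
barA [ 0.5583 -0.1451  0.087 ] [np.float64(0.0085), np.float64(0.0085)] [ 0.5351 -0.1484  0.06  ] [ 0.5859 -0.1319  0.06  ]
barB [ 0.5639 -0.1334  0.0252] [np.float64(0.0067), np.float64(0.0067)] [ 0.589  -0.1266  0.06  ] [ 0.5334 -0.1531  0.06  ]
mouth [0.5044 0.1519 0.1385] [np.float64(0.0005), np.float64(0.0005)] [0.505  0.1524 0.14  ] [0.5034 0.1492 0.14  ]
n1 [0.479  0.1423 0.1394] [np.float64(0.0011), np.float64(0.0011)] [0.4805 0.1417 0.14  ] [0.4782 0.1429 0.14  ]
n2 [0.5286 0.1611 0.139 ] [np.float64(0.0009), np.float64(0.0009)] [0.5285 0.1618 0.14  ] [0.528  0.1586 0.14  ]
```

Careful with the scale: shifts go in units of 50 mm and turns go in units of 0.2 rad. That gives: -0.0283 m is -0.566, -0.0256 m is -0.512.

>>> nudge_tcp --deltas '[{"finger_gap": 0.085, "dx": -0.566, "dy": -0.512}, {"finger_gap": 0.085, "dx": -0.566, "dy": -0.512}, {"finger_gap": 0.085, "dx": -0.566, "dy": -0.512}, {"finger_gap": 0.085, "dx": -0.566, "dy": -0.512}, {"finger_gap": 0.085, "dx": -0.566, "dy": -0.512}, {"finger_gap": 0.085, "dx": -0.566, "dy": -0.512}, {"finger_gap": 0.085, "dx": -0.566, "dy": -0.512}, {"finger_gap": 0.085, "dx": -0.566, "dy": -0.512}, {"finger_gap": 0.085, "dx": -0.566, "dy": -0.512}, {"finger_gap": 0.085, "dx": -0.566, "dy": -0.512}]'

```text
t: 0.98
eef_pos: [0.4136, 0.2112, 0.25]
tcp_rot: [3.141, 0.0, 2.701]
wrist_force: [1.2, 0.5, 0.3]
gripper_width: 0.0846
finger_force: 0.0
```

>>> nudge_tcp --deltas '[{"finger_gap": 0.085, "dx": -0.566, "dy": -0.512}, {"finger_gap": 0.085, "dx": -0.566, "dy": -0.512}, {"finger_gap": 0.085, "dx": -0.566, "dy": -0.512}, {"finger_gap": 0.085, "dx": -0.566, "dy": -0.512}, {"finger_gap": 0.085, "dx": -0.566, "dy": -0.512}, {"finger_gap": 0.085, "dx": -0.566, "dy": -0.512}, {"finger_gap": 0.085, "dx": -0.566, "dy": -0.512}, {"finger_gap": 0.085, "dx": -0.566, "dy": -0.512}, {"finger_gap": 0.085, "dx": -0.566, "dy": -0.512}, {"finger_gap": 0.085, "dx": -0.566, "dy": -0.512}]'

```text
t: 1.82
eef_pos: [0.5603, -0.1413, 0.2498]
tcp_rot: [3.142, -0.0, 2.7]
wrist_force: [1.3, 0.9, 0.8]
gripper_width: 0.085
finger_force: 0.0
```

>>> nudge_tcp --deltas '[{"finger_gap": 0.085, "twist": -0.59}, {"finger_gap": 0.085, "twist": -0.59}, {"finger_gap": 0.085, "twist": -0.59}, {"finger_gap": 0.085, "twist": -0.59}, {"finger_gap": 0.085, "twist": -0.59}, {"finger_gap": 0.085, "twist": -0.59}, {"finger_gap": 0.085, "twist": -0.59}, {"finger_gap": 0.085}, {"finger_gap": 0.085}, {"finger_gap": 0.085}]'

```text
t: 2.65
eef_pos: [0.56, -0.1393, 0.2499]
tcp_rot: [3.141, -0.0, -2.76]
wrist_force: [-0.9, 0.2, 0.5]
gripper_width: 0.0846
finger_force: 0.0
```

```bash
python3 - <<'E'
from h import *
s=env.get_state(); m=env.camera_model("wrist"); im=env.read_camera("wrist")
np.savez("w1.npz",R=m["R"],t=m["t"]); print(s["eef_pos"],s["tcp_rot"],s["joints"])
cv2.imwrite("pics/w1.png",(255*(im[:,:,::-1]/255.)**.6).astype(np.uint8))
E
```

```text
[ 0.56004633 -0.13927686  0.24987988] [ 3.14149001e+00 -1.54773988e-04 -2.76027023e+00] [-2.46338361e-01  2.79246292e-01  1.73806115e+00 -8.66037859e-06
  1.12447077e+00 -2.19845337e+00]
```

View pics/w1.png

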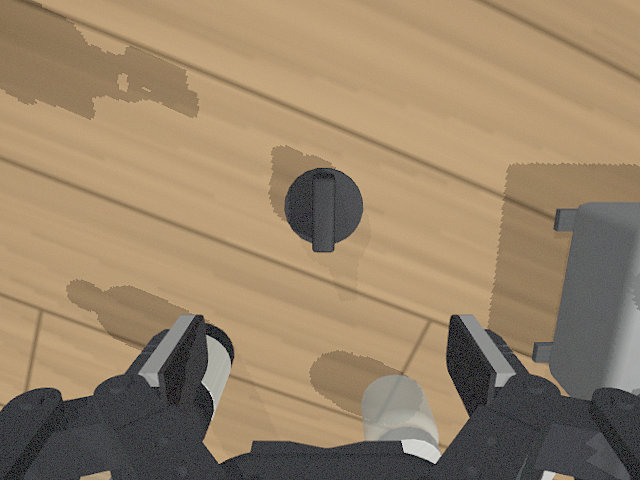

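The wrist picture shows the cap's disc centred at (324,207), with the bar's top face running from (323.5,179) to (323,251), vertical in the image and between the fingers. The bottle and jar lie farther towards the bottom of the picture.

```bash
python3 - <<'E'
from h import *
m=env.camera_model("wrist"); w=np.load("w1.npz"); m["R"],m["t"]=w["R"],w["t"]
S,D=env.camera_model("scene"),env.camera_model("side")
r=ray(m,(324,207)); a,b=[onz(ray(m,p),.06) for p in((323.7,179),(322.8,251))]
d=a-b; print("disc",onz(r,.025).round(4),"bar",((a+b)/2).round(4),np.linalg.norm(d),"yaw",np.arctan2(d[1],d[0]))
rs=[ray(S,(270.1,230.6)),ray(D,(352.25,318)),r]; X,e=tri(rs); print(X.round(4),e)
s=env.get_state();y=s["tcp_rot"][2];dx,dy=onz(r,.025)[:2]-s["eef_pos"][:2]
print("tool",dx*np.cos(y)+dy*np.sin(y),dx*np.sin(y)-dy*np.cos(y),y)
E
```

```text
disc [ 0.5592 -0.1428  0.025 ] bar [ 0.559  -0.1433  0.06  ] 0.05699538799831559 yaw -2.775856345467936
[ 0.5602 -0.141   0.0216] [np.float64(0.0017), np.float64(0.0009), np.float64(0.0016)]
tool 0.00216901790806325 -0.0030063743679562527 -2.7595389667653034
```

To row units: 0.035 m is 0.7, 0.02 m is 0.4, 0.01 rad is 0.05.

>>> nudge_tcp --deltas '[{"finger_gap": 0.085, "dx": 0.02, "dy": -0.05, "dz": 0.7, "twist": 0.05}, {"finger_gap": 0.085, "dz": 0.7}, {"finger_gap": 0.085, "dz": 0.7}, {"finger_gap": 0.085, "dz": 0.7}, {"finger_gap": 0.085, "dz": 0.7}, {"finger_gap": 0.085, "dz": 0.4}, {"finger_gap": 0.085, "dz": 0.11}, {"finger_gap": 0.085}, {"finger_gap": 0.085}]'

```text
t: 3.45
eef_pos: [0.5608, -0.1422, 0.0503]
tcp_rot: [-3.141, 0.001, -2.767]
wrist_force: [-0.2, -0.0, 0.3]
gripper_width: 0.0846
finger_force: 0.0
```

>>> nudge_tcp --deltas '[{"finger_gap": 0.0}, {"finger_gap": 0.0}, {"finger_gap": 0.0}, {"finger_gap": 0.0}, {"finger_gap": 0.0}, {"finger_gap": 0.0}, {"finger_gap": 0.0}, {"finger_gap": 0.0}, {"finger_gap": 0.0}, {"finger_gap": 0.0}]' --grip_n 80

```text
t: 4.28
eef_pos: [0.5605, -0.1421, 0.0502]
tcp_rot: [-3.141, 0.001, -2.766]
wrist_force: [-1.0, 0.1, 6.0]
gripper_width: 0.0166
finger_force: 78.9
```

>>> nudge_tcp --deltas '[{"finger_gap": 0.0, "dz": -0.4}, {"finger_gap": 0.0, "dz": -0.7}, {"finger_gap": 0.0, "dz": -0.7}, {"finger_gap": 0.0, "dz": -0.7}, {"finger_gap": 0.0, "dz": -0.7}, {"finger_gap": 0.0, "dz": -0.7}, {"finger_gap": 0.0, "dz": -0.3}, {"finger_gap": 0}]'

```text
t: 4.95
eef_pos: [0.562, -0.1424, 0.2638]
tcp_rot: [-3.138, 0.006, -2.766]
wrist_force: [-0.5, 0.2, -2.8]
gripper_width: 0.0166
finger_force: 78.3
```

>>> nudge_tcp --deltas '[{"finger_gap": 0, "dx": -0.29, "dy": 0.736}, {"finger_gap": 0, "dx": -0.29, "dy": 0.736}, {"finger_gap": 0, "dx": -0.29, "dy": 0.736}, {"finger_gap": 0, "dx": -0.29, "dy": 0.736}, {"finger_gap": 0, "dx": -0.29, "dy": 0.736}, {"finger_gap": 0, "dx": -0.29, "dy": 0.736}, {"finger_gap": 0, "dx": -0.29, "dy": 0.736}, {"finger_gap": 0, "dx": -0.29, "dy": 0.736}, {"finger_gap": 0}, {"finger_gap": 0}, {"finger_gap": 0}]'

```text
t: 5.87
eef_pos: [0.5593, 0.1742, 0.2579]
tcp_rot: [-3.141, -0.003, -2.765]
wrist_force: [-0.1, -1.2, -2.2]
gripper_width: 0.0165
finger_force: 78.9
```

```bash
python3 - <<'E'
from h import *
s=env.get_state(); m=env.camera_model("wrist"); im=env.read_camera("wrist")
np.savez("w2.npz",R=m["R"],t=m["t"]); print(s["eef_pos"],s["tcp_rot"],s["joints"])
cv2.imwrite("pics/w2.png",(255*(im[:,:,::-1]/255.)**.6).astype(np.uint8))
E
```

```text
[0.55927046 0.17424345 0.2578563 ] [-3.14135415e+00 -2.73516305e-03 -2.76527558e+00] [ 2.99710250e-01  2.86347163e-01  1.70946584e+00 -4.90194379e-04
  1.14848858e+00 -1.64720196e+00]
```

View pics/w2.png

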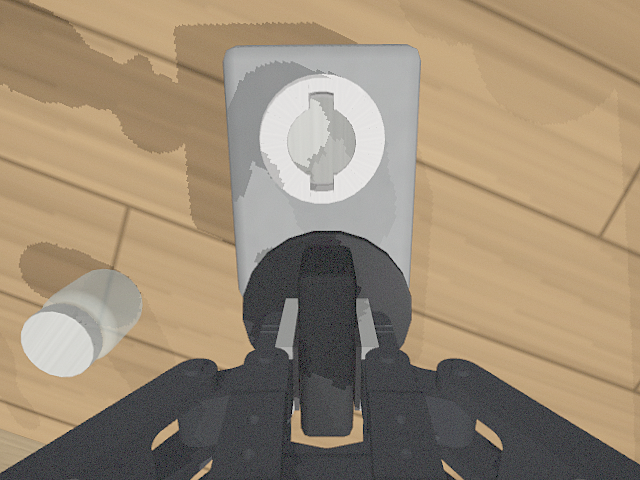

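The wrist picture shows the neck's rim centred at about (322.5,138.5), with notch ends at (321,93) and (321.5,190). The held cap's disc spans x 243..411 with its front edge at (327,231), and it is aligned with the tool.

```bash
python3 - <<'E'
from h import *
m=env.camera_model("wrist"); w=np.load("w2.npz"); m["R"],m["t"]=w["R"],w["t"]
s=env.get_state();y=s["tcp_rot"][2];T=s["eef_pos"]
tool=lambda X:((X-T)[0]*np.cos(y)+(X-T)[1]*np.sin(y),(X-T)[0]*np.sin(y)-(X-T)[1]*np.cos(y))
r=ray(m,(322.5,138.5))
L=onz(ray(m,(260,138)),.14);Rr=onz(ray(m,(385,138)),.14);U=onz(ray(m,(322.5,74)),.14);B=onz(ray(m,(322.5,203)),.14)
print("diam",np.linalg.norm(L-Rr),np.linalg.norm(U-B)); N=(L+Rr+U+B)/4
print("mouth",N.round(4),tool(N))
a,b=[onz(ray(m,p),.14) for p in((321,93),(321.5,190))];d=a-b;print("mid notch",((a+b)/2).round(4),np.linalg.norm(d),"yaw",np.arctan2(d[1],d[0]),"tool yaw",y)
X,e=tri([ray(env.camera_model("scene"),(425.3,217.8)),ray(env.camera_model("side"),(225.6,206.9)),r]);print(X.round(4),e)
z=T[2]-.023
for p in((327,231),(243,312),(411,312)):print(p,tool(onz(ray(m,p),z)))
E
```

```text
diam 0.07075997959921392 0.07143602520467125
mouth [0.501  0.1479 0.14  ] (np.float64(0.0638828077163495), np.float64(-0.0024778644267423773))
mid notch [0.5031 0.148  0.14  ] 0.05384528873455092 yaw -2.764530957580409 tool yaw -2.766491467386294
[0.5027 0.15   0.1386] [np.float64(0.0026), np.float64(0.0015), np.float64(0.003)]
(327, 231) (np.float64(0.03575565805465065), np.float64(5.670406599101764e-05))
(243, 312) (np.float64(0.003235553041536717), np.float64(-0.03252501358929672))
(411, 312) (np.float64(0.0032609342565652188), np.float64(0.032654889740489045))
```

>>> nudge_tcp --deltas '[{"finger_gap": 0, "dx": 0.62, "dy": -0.02}, {"finger_gap": 0, "dx": 0.6, "dy": -0.02}, {"finger_gap": 0, "dz": 0.56}, {"finger_gap": 0, "dz": 0.5}, {"finger_gap": 0}, {"finger_gap": 0}, {"finger_gap": 0}]'

```text
t: 6.5
eef_pos: [0.5049, 0.1497, 0.2074]
tcp_rot: [-3.141, 0.001, -2.768]
wrist_force: [-0.3, -0.7, -1.9]
gripper_width: 0.0169
finger_force: 78.8
```

```bash
python3 - <<'E'
from h import *
s=env.get_state();print(s["eef_pos"],s["wrist_force"],s["wrist_torque"])
def c(n,u,v,g=1):
    im=env.read_camera(n)[v:v+75,u:u+100,::-1]
    return cv2.resize((255*(im/255.)**g).astype(np.uint8),(400,300),interpolation=cv2.INTER_CUBIC)
cv2.imwrite("pics/c3.png",np.hstack([c("scene",375,165,.6),c("side",175,160,.6)]))
E
```

```text
[0.50492368 0.1496583  0.20736878] [-0.3170759  -0.6669894  -1.89148327] [-0.03275317 -0.04174546 -0.0339064 ]
```

View pics/c3.png

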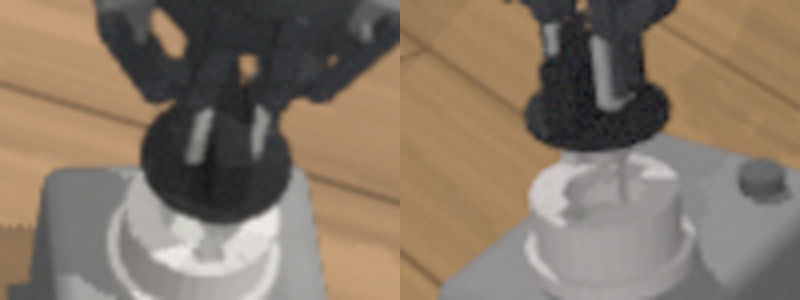

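The crop shows the held cap just above the neck. Its disc spans x 140..291 in the scene tile (column 428.5) and 525..671 in the side tile (column 224.2). I'll compare those columns with the neck's.

```bash
python3 - <<'E'
from h import *
from scipy.optimize import least_squares
C=[env.camera_model("scene"),env.camera_model("side")]
pr=lambda m,X:cv2.projectPoints(np.array([X],float),cv2.Rodrigues(m["R"])[0],m["t"],m["mtx"],m["D"])[0].ravel()
def solve(cols,z): return least_squares(lambda q:[pr(m,[*q,z])[0]-c for m,c in zip(C,cols)],[.5,.15]).x
cap=solve((428.5,224.2),.1812); nk=solve((425.3,225.6),.14); d=nk-cap;y=-2.767
print(cap,nk,d,"tool",d[0]*np.cos(y)+d[1]*np.sin(y),d[0]*np.sin(y)-d[1]*np.cos(y))
E
```

```text
[0.50728782 0.15264124] [0.50559594 0.15246138] [-0.00169189 -0.00017987] tool 0.0016403771003813215 0.00045165501303627727
```

>>> nudge_tcp --deltas '[{"finger_gap": 0, "dx": 0.03, "dy": 0.01}, {"finger_gap": 0, "dz": 0.12}, {"finger_gap": 0, "dz": 0.12}, {"finger_gap": 0, "dz": 0.1}, {"finger_gap": 0, "dz": 0.08}, {"finger_gap": 0, "dz": 0.06}, {"finger_gap": 0}, {"finger_gap": 0}]'

```text
t: 7.27
eef_pos: [0.5025, 0.1502, 0.1822]
tcp_rot: [3.142, -0.001, -2.766]
wrist_force: [-0.2, 1.0, -1.3]
gripper_width: 0.0166
finger_force: 78.9
```

>>> nudge_tcp --deltas '[{"finger_gap": 0, "dz": 0.06}, {"finger_gap": 0, "dz": 0.06}, {"finger_gap": 0, "dz": 0.04}, {"finger_gap": 0}, {"finger_gap": 0}]'

```text
t: 7.68
eef_pos: [0.5025, 0.1501, 0.1743]
tcp_rot: [3.142, -0.0, -2.766]
wrist_force: [-0.1, 0.1, -2.0]
gripper_width: 0.0165
finger_force: 78.9
```

To row units: 0.002 m is 0.04, 0.001 m is 0.02.

>>> nudge_tcp --deltas '[{"finger_gap": 0, "dz": 0.04}, {"finger_gap": 0, "dz": 0.02}, {"finger_gap": 0, "dz": 0.02}, {"finger_gap": 0}, {"finger_gap": 0}]'

```text
t: 8.1
eef_pos: [0.5025, 0.1501, 0.1704]
tcp_rot: [3.142, -0.0, -2.766]
wrist_force: [0.3, 0.2, -1.2]
gripper_width: 0.0169
finger_force: 78.9
```

>>> nudge_tcp --deltas '[{"finger_gap": 0, "dz": 0.02}, {"finger_gap": 0}, {"finger_gap": 0}, {"finger_gap": 0}]'

```text
t: 8.43
eef_pos: [0.5027, 0.1502, 0.1702]
tcp_rot: [-3.142, 0.0, -2.766]
wrist_force: [-1.6, -1.0, 5.9]
gripper_width: 0.0171
finger_force: 80.1
```

>>> nudge_tcp --deltas '[{"finger_gap": 0, "dz": 0.01}, {"finger_gap": 0}, {"finger_gap": 0, "twist": 0.4}, {"finger_gap": 0, "twist": 0.4}, {"finger_gap": 0, "twist": 0.4}, {"finger_gap": 0, "twist": 0.4}, {"finger_gap": 0, "twist": 0.4}, {"finger_gap": 0}, {"finger_gap": 0}]'

```text
t: 9.18
eef_pos: [0.5033, 0.1499, 0.1702]
tcp_rot: [-3.141, 0.002, 3.116]
wrist_force: [-2.1, -3.3, 8.1]
gripper_width: 0.0171
finger_force: 80.5
```

```bash
python3 - <<'E'
from h import *
s=env.get_state();print(s["wrist_torque"])
E
```

```text
[-0.60473355  0.24406396 -0.07982229]
```

>>> nudge_tcp --deltas '[{"finger_gap": 0, "twist": 0.4}, {"finger_gap": 0, "twist": 0.4}, {"finger_gap": 0, "twist": 0.4}, {"finger_gap": 0, "twist": 0.4}, {"finger_gap": 0, "twist": 0.375}, {"finger_gap": 0}, {"finger_gap": 0}, {"finger_gap": 0}]'

```text
t: 9.85
eef_pos: [0.5033, 0.1497, 0.1702]
tcp_rot: [3.142, 0.002, 2.722]
wrist_force: [-1.1, -4.3, 9.6]
gripper_width: 0.017
finger_force: 80.6
```

```bash
python3 - <<'E'
from h import *
s=env.get_state();print(s["wrist_torque"],s["joints"][5])
im=env.read_camera("wrist");cv2.imwrite("pics/w4.png",(255*(im[:,:,::-1]/255.)**.6).astype(np.uint8))
E
```

```text
[-0.70515319  0.30297183 -0.06093297] -0.863392813469253
```

View pics/w4.png

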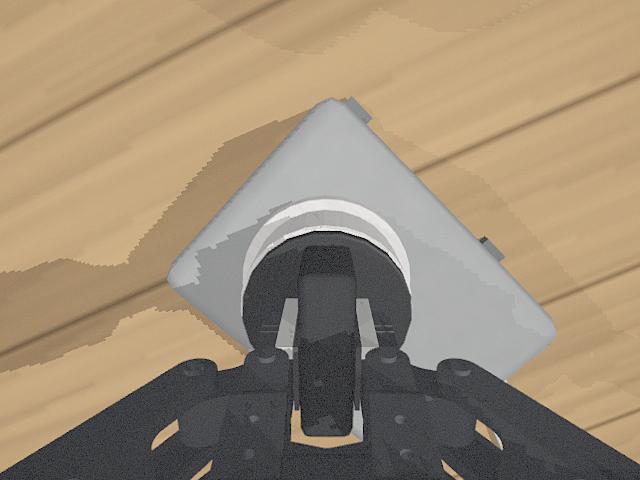

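The picture shows the tank turned about 45° relative to the hand. The bar is still vertical between the pads (x≈327, disc 243..411, as before the twist), so it hasn't slipped, and the disc lies on the rim. Next I'll let it settle and hand in.

>>> nudge_tcp --deltas '[{"finger_gap": 0}, {"finger_gap": 0}, {"finger_gap": 0}, {"finger_gap": 0}, {"finger_gap": 0}, {"finger_gap": 0}]'

```text
t: 10.4
eef_pos: [0.5033, 0.1497, 0.1702]
tcp_rot: [3.142, 0.002, 2.722]
wrist_force: [-1.3, -4.4, 9.0]
gripper_width: 0.0165
finger_force: 80.6
```

```bash
python3 -c "
from plant import env
print(env.hand_in())"
```

```text
the job is handed in; nothing more can be done
None
```

The cap is seated on the rim, turned about 45° clockwise and still gripped at about 80 N; I handed the job in at about 10.4 s, but no verdict was printed.

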